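# Secure a hand mill's wheel with an R-clip

## Task

Set the black handwheel down over the hand mill's upright steel shaft, hub upwards, until it sits on the mill. Then secure it: push the straight leg of the big R-clip (orange grip) right through the cross hole in the shaft above the hub, gently and without forcing it, until its sprung leg snaps over the shaft and the clip is fully home; then let go. The shaft's height is not known exactly, so find the hole by feel; leave the mug, the apple and the spice jar where they are.

Things in the scene. Friction and masses are not known exactly. Their poses are not given: they have to be found in the camera images.
- mill: Green cast hand mill fixed to the worktop: foot 120 mm across, body narrowing to 72 mm, spout with black mouth at its front (-x side, to 66 mm from the axis, 20 to 40 mm high). Origin: centre of its underside, on the shaft's axis; z up. Flat top (56 mm across) at z = 70 mm: the wheel sits there. Upright round steel shaft, 20 mm diameter, 14 mm at its tapered top end.
- mill_hole_mid (a point): Fixed point of the mill on the shaft axis, mill z = 119 mm: mean height of the cross hole. The hole, 8 x 8 mm, runs right through the shaft along the mill's x. The shaft slides up and down (6 N friction), never turns, stays where left: the hole's middle lies anywhere from mill z = 110 to 128 mm, not reported. The shaft ends 16 mm above it. A leg up to 2 mm off is led in.
- wheel: Black handwheel, loose, lying flat, hub up, 0.18 to 0.29 kg: rim 100 mm outer, 80 mm inner diameter, 10 mm high; four spokes 8 mm high; plain hub 36 mm diameter, 30 mm high, bored right through 24 mm. Origin: centre of its underside; z up along the hub. On the mill its origin is at mill z = 70 mm, the hub's top at 100 mm.
- clip: Steel R-clip, loose, lying flat, 0.145 kg. Origin on its underside; z up; x along the straight leg to its tip. Orange grip: x -32 to -2 mm, y -8 to 16 mm (24 mm wide: grasp across this), 14 mm high; small wire bow behind it to x = -46 mm. Both legs' centre lines are at z = 7 mm. Straight leg: 6 mm wire at y = 0. It may droop a little in the hole when released.
- clip_seat (a point): Point on the centre line of the straight leg, clip x = 36, y = 0, z = 7 mm: on the shaft's axis when the clip is home. Push along the leg, from the mill's front (-x) side.
- clip_tip (a point): Round tip of the straight leg, clip x = 73, y = 0, z = 7 mm. In the hole it slides freely for about 22 mm from the shaft's surface until the sprung leg touches; stopped at the surface, it has missed the hole. Raised too far it passes over the end of a low shaft.
- clip_arm (a joint): Opening of the sprung leg, rad: 0 closed, about 0.07 as its kink rides over the shaft, under 0.04 once snapped behind. 5 mm wire on the clip's +y side, centre line (x, y) mm: (-2, 9) hinge, (24.5, 6), (30, 13), (42, 13), (47, 8), (59, 15). Pocket x 30 to 42 takes the shaft; kink at 47 snaps over it; kink at 24.5 stops the clip. Pushing on takes about 3 to 8 N.
- mug: Green and white mug, 78 mm wide, 101 mm high, bystander. Origin: centre of its underside.
- apple: Red apple, 80 mm, bystander. Origin: its underside.
- jar: Spice jar with green lid, 46 mm across, 106 mm high, bystander. Origin: centre of its underside.
Mind the look-alikes: they are no part of the job. There is more than one size of the wheel; the job needs the largest.

How it is judged (in metres and radians):
On the way:
1. the wheel sits on the mill, over the shaft (horizontal distance between wheel and mill below 0.006 m and z of wheel in the frame of mill between 0.066 and 0.074 m and angle between wheel's own z axis and vertical below 0.08 rad), for 0.2 s.
At the end, for the whole second after the job is handed in: Wheel flat on the mill (4 mm in height, 6 mm off axis); clip leg through the hole, seat point within 5 mm of the shaft axis and 104 to 131 mm above the mill's underside, along the hole within 0.3 rad, sprung leg under 0.04 rad; released, at rest (all of step 1 and horizontal distance between clip_seat and mill below 0.005 m and z of clip_seat in the frame of mill between 0.104 and 0.131 m and angle between the x axis of clip and the x axis of mill, either way round below 0.3 rad and value of joint clip_arm below 0.04 rad and linear speed of each of clip, wheel below 0.02 m/s); the robot touches nothing.
It fails at once if the clip is forced: more than 30 N between clip and mill or shaft (contact force between clip and mill above 30 N).
It fails at once if the wheel is rammed on: more than 50 N between wheel and mill or shaft (contact force between wheel and mill above 50 N).
It fails at once if the mug, the apple or the jar is pushed away or knocked over (moved over 30 mm) (distance of any of mug, apple, jar from where it was at the start of the episode above 0.03 m).
It also fails if it takes over 64 s, if anything falls off the work surface, if the arm or the gripper's body presses on something with over 40 N, if the wrist force passes 120 N, or if a joint passes its speed limit or range.

## Robot

A 6-joint arm with a two-finger parallel gripper is mounted at the origin on a cart in front of the work surface, level with it; the furniture and walls round the work are solid. World frame = base frame: x ahead of the robot, y to its left, z up, the work surface at z = 0. Lengths are in mm, angles in rad, forces in N, time in s.
With the tool pointing down it reaches from about 325 to 850 mm from the base axis. Payload 4.4 kg.
Tool frame: the origin (TCP) lies between the finger pads; the fingertips stand 14 mm ahead of it and the grasp point (between the pads) lies 5 mm behind it; z points along the fingers, y is the line along which they close (so a half turn about z gives the same grasp; the last joint's range is limited). The gripper opens to 94 mm and grips with 3 to 60 N. Pads are 16 mm wide; open, the fingers measure 119 mm over their backs; the gripper's body (75 mm by 177 mm) begins 78 mm behind the grasp point.
Start: joints at [-1.25, 0.207, 1.542, -0, 1.393, -0.15], TCP at [260.808, -512.451, 219.447] pointing down, gripper open.
Joint ranges: [-2.73, 2.73], [-0.86, 2.22], [0.23, 2.46], [-1.11, 4.25], [0.08, 2.63], [-2.82, 2.82]. Speed limits (rad/s): [2.79, 2.79, 3.14, 3.14, 3.14, 3.14].

## Interface

Orientations are given as a rotation vector (axis times angle).
In Python, from cell import readout, imaging, arm gives the robot as it stands.
- The arm moves only by the tool drive_tool, never from a script. Its arguments are lists of equal length, an entry for each row: "delta_pos": the shift along the world's x, y, z scaled (see below), a list of three; "turn": the turn, a rotation vector about the world's x, y, z scaled (see below), a list of three; "jaw": the gripper command: -1 is shut, 1 is fully open, values between are in proportion. In form: {"delta_pos": [[x, y, z], ...], "turn": [[rx, ry, rz], ...], "jaw": [jaw, ...]}. A call has exactly 8 rows; each row shifts and turns the commanded pose from where the row before left it; what a row does not reach is not made up. The controller multiplies each number of a shift by 30 mm and each number of a turn by 0.12 rad. A row lasts 1/10 s, in which the tool goes at most 50 mm and 8.59 degrees, less where a joint would pass 70% of its speed; a pose out of reach is approached as far as the arm can. A call with a number of a shift or a turn outside -1 to 1 is refused whole. A call with a gripper value outside its range is refused whole. The fingers move at their own pace and stop on an object; "newtons" is the grip in N (left out, the last holds). Time passes only in rows, so rows that do not move let the fingers close, or fill a call up. It gives the time, the measured TCP pose, the force, the opening and the grip force at its end, in the units of the state.
- readout.sense(): the state, without advancing time (a new reading comes with each control period).
- imaging.camera(name): name is "scene" or "top"; returns the picture (384x512x3 uint8, red, green, blue); there is no depth.
- imaging.get_calibration(name): a dict with "fov_y" (degrees; the focal length in pixels is half the picture's height over the tangent of half this angle, whatever the lens; pixels are square), "cx", "cy" (the principal point, pixels), "position" and "rotation" of the camera in the world. Camera axes: x right, y up, looking along -z (the intrinsics and any distortion apply to the point x, -y, -z); pixel columns grow to the right and rows downward; lengths in mm; the calibration is good to about 2 mm. A picture is of the moment at which its call begins. get_calibration takes no time and is no camera call.
- arm.hand_in(): hands the job in; it is judged then, once.
Trained networks look in the newest picture that a camera, given by its name, has taken for a name from the list of things; names that differ only in an ending like _2 or _b are one class to them, and where a whole thing is asked for, a point or a joint stands for the part that bears it (a point fixed in the world has none). Each returns a list of dicts, best first, with "p" (0 to 1); they miss things now and then, are a little off and sometimes report something else, mostly with a low value. They report only what shows in the picture. A call takes as long as a camera call. They do not tell look-alikes from the thing itself.
- imaging.find_in(camera, label): "position" ([column, row] in pixels, amid what is visible of it).
The state is a dict: "time": time; "q": joint angles; "dq": joint speeds; "tau": joint torques, N m; "tool_pos": TCP position; "ee_rot": TCP orientation; "contact_force": force on the tool from outside, world axes, zero at the start; "ft_torque": the same for the moment, N m; "width": finger opening in mm; "grasp_force": force on a finger pad.
Only numpy, scipy, OpenCV 4.12 (cv2) and the standard library are available. Lean on these libraries where they do the work, as an engineer would, in place of code of your own. Each camera call takes 0.05 s, during which the arm holds its last target. There are 200 camera calls.

## Working session

There is one attempt and no reset: what is moved stays moved. The work goes in short steps, Python scripts to look and compute and a tool call to move; the robot and the scene stay as the last step left them, time stands still between calls to the robot, and variables do not carry over. Pictures are saved under pics/ and viewed, at most 10 in all, crops included, and the job is handed in when it is done.

Besides the shell and the picture viewer there is one more tool, called after "Request:" as a command line: name --argument value ..., lists and objects as JSON in quotes. drive_tool: Moves the arm, as the interface text tells. Its arguments: {"type":"object","properties":{"delta_pos":{"type":"array"},"turn":{"type":"array"},"jaw":{"type":"array"},"newtons":{"type":"number"}},"required":["delta_pos","turn","jaw"]}

```bash
ls; mkdir -p pics
python3 - <<'E'
from cell import readout, imaging
import cv2,numpy as np
print(readout.sense())
for n in("scene","top"):
    print(n,imaging.get_calibration(n))
    cv2.imwrite(f"pics/{n}0.png",imaging.camera(n)[:,:,::-1])
    for l in("mill","wheel","clip"):
        print(l,[(np.round(d["position"]),round(d["p"],2)) for d in imaging.find_in(n,l)])
a=cv2.imread("pics/scene0.png");b=cv2.imread("pics/top0.png")
E
```

```text
pics
{'time': 0.0, 'q': array([-1.25049355e+00,  2.07425899e-01,  1.54291187e+00, -4.59825020e-05,
        1.39351021e+00, -1.50497443e-01]), 'dq': array([-3.11287903e-05, -1.00696197e-03, -9.18724692e-04, -2.32962037e-03,
       -1.00642083e-03,  6.04310666e-04]), 'tau': array([-6.53954667e-04, -3.70882630e+01, -2.81411791e+01,  6.98005990e-02,
        3.61158676e-02, -1.61275934e-04]), 'tool_pos': array([ 260.55355565, -511.71875531,  218.30739676]), 'ee_rot': array([-3.05276648e+00, -7.32209416e-01,  3.70982200e-04]), 'contact_force': array([-0.06466066, -0.16370333, -1.0547498 ]), 'ft_torque': array([0.02204726, 0.01563162, 0.03019206]), 'grasp_force': 0.0, 'width': 94.12930041320905}
scene {'fov_y': 50.977793500259864, 'cx': 254.84215123058573, 'cy': 190.56790150216813, 'position': array([-113.01533643,  692.09742888,  870.71186959]), 'rotation': array([ 0.3793817 , -1.04899323, -2.20348772])}
mill [(array([214., 218.]), 0.7)]
wheel [(array([284., 219.]), 0.91), (array([249., 237.]), 0.59)]
clip [(array([185., 286.]), 0.74)]
top {'fov_y': 52.199698546718416, 'cx': 258.4620080291247, 'cy': 192.604986312639, 'position': array([ 404.96969549,  -11.1373415 , 1090.37496014]), 'rotation': array([ 0.08730098, -0.07928995, -1.55936311])}
mill [(array([218., 170.]), 0.74)]
wheel [(array([232., 227.]), 0.81), (array([294., 218.]), 0.79), (array([142., 214.]), 0.73), (array([337., 270.]), 0.72)]
clip [(array([136., 219.]), 0.59)]
```

View pics/scene0.png

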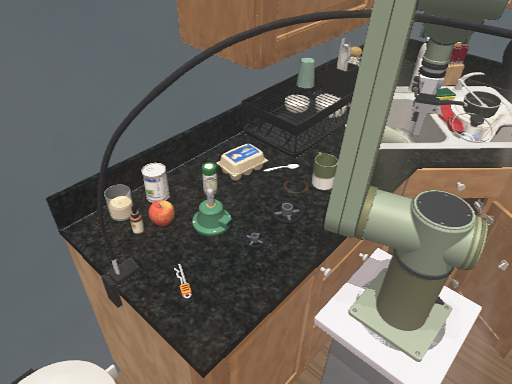

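View pics/top0.png

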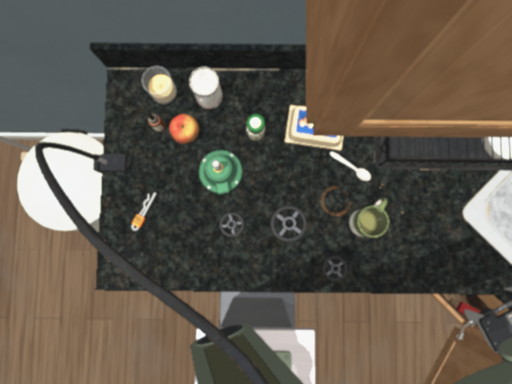

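Look-alikes for the wheel in the top view: (288,223) largest, (231,224) small, (335,268) small, ring (335,200). For the clip there is only (143,212). I choose the wheel at (288,223) and check close crops.

```bash
cat > h.py <<'E'
import numpy as np,cv2
from scipy.spatial.transform import Rotation as R
from cell import readout,imaging
class Cam:
    def __init__(s,n):
        c=imaging.get_calibration(n);s.f=192/np.tan(np.radians(c["fov_y"]/2));s.c=np.array([c["cx"],c["cy"]])
        s.p=np.array(c["position"]);s.R=R.from_rotvec(c["rotation"]).as_matrix()
    def proj(s,P):
        v=(np.atleast_2d(P)-s.p)@s.R
        return s.c+s.f*np.c_[v[:,0],-v[:,1]]/(-v[:,2:])
    def ray(s,uv):
        d=np.array([(uv[0]-s.c[0])/s.f,-(uv[1]-s.c[1])/s.f,-1]);d=s.R@d;return d/np.linalg.norm(d)
    def at(s,uv,z):
        d=s.ray(uv);return s.p+d*(z-s.p[2])/d[2]
def tri(c1,u1,c2,u2):
    a,b=c1.ray(u1),c2.ray(u2);t=np.linalg.lstsq(np.c_[a,-b],c2.p-c1.p,rcond=None)[0]
    p,q=c1.p+a*t[0],c2.p+b*t[1];return (p+q)/2,np.linalg.norm(p-q)
def crop(img,c,r,w,h):
    M=np.float32([[1,0,c[0]-r],[0,1,c[1]-r]])
    x,y=int(c[0]-r),int(c[1]-r);return cv2.resize(img[y:y+2*r,x:x+2*r],(w,h),interpolation=cv2.INTER_CUBIC)
E
python3 - <<'E'
from h import *
t,s=cv2.imread("pics/top0.png"),cv2.imread("pics/scene0.png")
T,S=Cam("top"),Cam("scene")
rows=[]
for im,cs in((t,[(288,223),(220,172),(143,212)]),(s,[(287,211),(212,214),(184,281)])):
    rows.append(np.hstack([crop(im,c,24,264,264) for c in cs]))
cv2.imwrite("pics/m1.png",np.vstack(rows))
for n,a,b in(("wheel",(288,223),(287,211)),("small",(231,224),(255,238)),("clip grip",(138,222),(185,290)),("jar lid",(256,121),(209,166))):
    print(n,tri(T,a,S,b),T.at(a,10))
for n,im,C in(("top",t,T),("scene",s,S)):
    hsv=cv2.cvtColor(im,cv2.COLOR_BGR2HSV)
    m=cv2.inRange(hsv,(70,120,30),(95,255,255))
    k,l,st,ce=cv2.connectedComponentsWithStats(m)
    for i in range(1,k):
        if st[i,4]>150: print(n,"green",st[i],ce[i])
    m=cv2.inRange(hsv,(8,150,120),(20,255,255))
    k,l,st,ce=cv2.connectedComponentsWithStats(m)
    for i in range(1,k):
        if st[i,4]>25: print(n,"orange",st[i],ce[i])
E
```

```text
wheel (array([435.54566784, -88.2404828 ,   7.7565969 ]), np.float64(3.4704343469846486)) [436.88394047 -87.0634387   10.        ]
small (array([431.06549351,  68.60992477,   7.07366461]), np.float64(3.9918295034780438)) [432.58348775  69.60110368  10.        ]
clip grip (array([436.39421716, 327.66502836,   6.61315621]), np.float64(2.0427091554985086)) [435.52486942 325.90266954  10.        ]
jar lid (array([695.09895776,   1.46069612, 101.24049409]), np.float64(3.9915100327675015)) [723.64579091   3.97954545  10.        ]
top orange [174 114  24  29 169] [187.4260355  130.28402367]
top orange [132 214  13  14  79] [138.12658228 219.93670886]
scene orange [153 205  20  15  82] [163.35365854 212.80487805]
scene orange [180 283  12  13  93] [185.16129032 288.72043011]
```

View pics/m1.png

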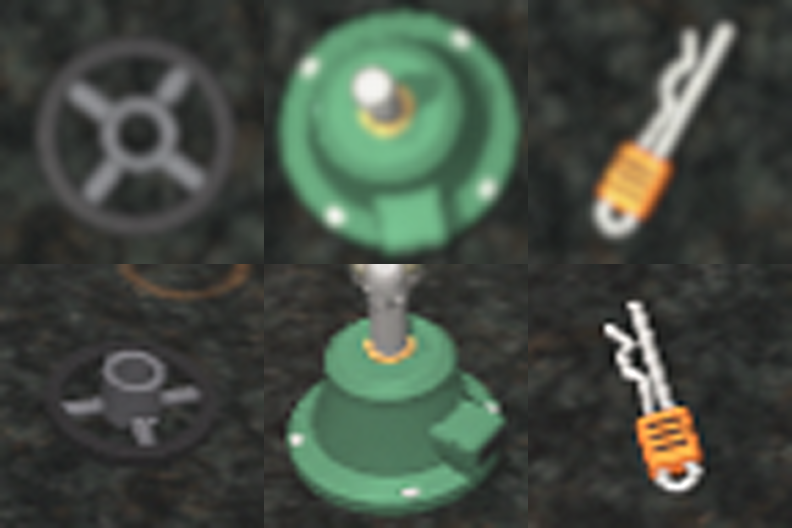

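The crops show the largest wheel (rim about 98 mm) centred at top px (288,223). The mill foot is at (220,171.5) with its spout pointing down and slightly right. The clip grip is at (138,221), its tip at (155,193), and its sprung leg is on the left.

Run:
```python
from h import *
T,S=Cam("top"),Cam("scene")
np.set_printoptions(precision=1,suppress=True)
def cp(c,m,i,j): return (int(c[0]-24)+(m[0]-264*i+.5)/5.5-.5,int(c[1]-24)+(m[1]-264*j+.5)/5.5-.5)
t=lambda i,m:cp([(288,223),(220,172),(143,212)][i],m,i,0)
s=lambda i,m:cp([(287,211),(212,214),(184,281)][i],m,i,1)
print("rim",T.at(t(0,(136,136)),8),S.at(s(0,(132,396)),8))
print("hubtop",tri(T,t(0,(139,133)),S,s(0,(134,371))))
print("shaftbase",tri(T,t(1,(386,112)),S,s(1,(389,347))),T.at(t(1,(386,112)),70),S.at(s(1,(389,347)),70))
print("foot",T.at(t(1,(398,130)),6))
b=[T.at(t(1,m),8) for m in((310,67),(461,40),(487,189),(336,216))]
print("bolts",np.mean(b,0));d=b[0]-b[2];e=b[1]-b[3]
print([np.degrees(np.arctan2(v[1],v[0])) for v in(d,e)])
a=tri(T,t(2,(727,28)),S,s(2,(633,306)));g=tri(T,t(2,(632,182)),S,s(2,(670,443)))
print("clip tip",a,"grip",g);v=a[0]-g[0];print("yaw",np.arctan2(v[1],v[0]),np.linalg.norm(v))
# in single views at z 7 / 14
for C,f in((T,t),(S,s)):
  A,G=((727,28),(632,182)) if C is T else ((633,306),(670,443))
  p,q=C.at(f(2,A),7),C.at(f(2,G),14);v=p-q;print(p,q,np.arctan2(v[1],v[0]),np.linalg.norm(v))
print(R.from_rotvec(readout.sense()["ee_rot"]).as_matrix())
im=cv2.imread("pics/scene0.png");tp=cv2.imread("pics/top0.png")
cv2.imwrite("pics/m2.png",np.hstack([crop(im,(211,196),20,400,400),crop(tp,(217,165),12,400,400)]))
```

```text
rim [436.1 -88.1   8. ] [436.2 -89.7   8. ]
hubtop (array([436.4, -88.5,  28. ]), np.float64(1.353345730754885))
shaftbase (array([578.5, 102.9,  70. ]), np.float64(1.0354436508323661)) [578.1 102.6  70. ] [578.9 103.2  70. ]
foot [579.7 103.4   6. ]
bolts [580.6 103.    8. ]
[np.float64(55.86668930229911), np.float64(-34.118833647250035)]
clip tip (array([517.3, 283.8,   5. ]), np.float64(0.8358665667026036)) grip (array([438.3, 327.1,   8.6]), np.float64(2.1899409828819856))
yaw -0.5014556782284699 90.16017310324662
[517.5 283.6   7. ] [439.  326.2  14. ] -0.49761936258249445 89.55040432189982
[515.5 284.6   7. ] [433.9 328.9  14. ] -0.49734807456328517 93.10907230501631
[[ 0.9  0.5 -0. ]
 [ 0.5 -0.9  0. ]
 [ 0.  -0.  -1. ]]
```

View pics/m2.png

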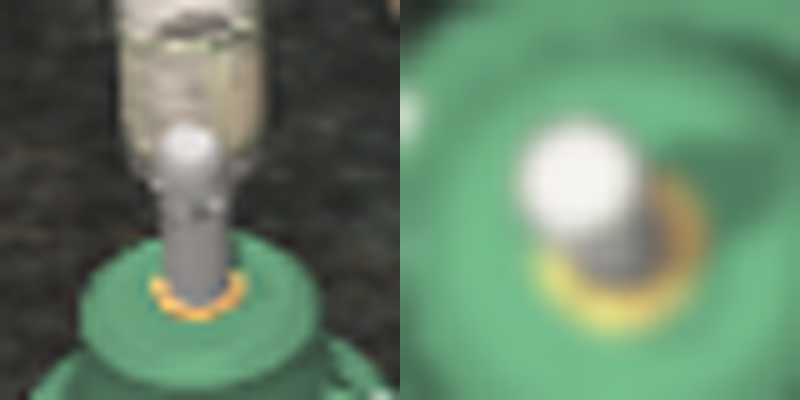

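Request:
drive_tool --delta_pos '[[0.366,0.883,0],[0.366,0.883,0],[0.366,0.883,0],[0.366,0.883,0],[0.366,0.883,0],[0.366,0.883,0],[0.366,0.883,0],[0.366,0.883,0]]' --turn '[[0,0,0],[0,0,0],[0,0,0],[0,0,0],[0,0,0],[0,0,0],[0,0,0],[0,0,0]]' --jaw '[0.2,0.2,0.2,0.2,0.2,0.2,0.2,0.2]' --newtons 20

```text
time: 1.2
tool_pos: [349.0, -299.5, 219.6]
ee_rot: [3.055, 0.732, 0.0]
contact_force: [0.0, -0.1, -0.0]
width: 56.8
grasp_force: 0.0
```

Request:
drive_tool --delta_pos '[[0.366,0.883,0],[0.366,0.883,0],[0.366,0.883,0],[0.366,0.883,-0.8],[0.366,0.883,-0.8],[0.366,0.883,-0.8],[0.366,0.883,-0.8],[0.366,0.883,-0.8]]' --turn '[[0,0,0],[0,0,0],[0,0,0],[0,0,0],[0,0,0],[0,0,0],[0,0,0],[0,0,0]]' --jaw '[0.2,0.2,0.2,0.2,0.2,0.2,0.2,0.2]'

```text
time: 2.0
tool_pos: [437.1, -87.6, 98.9]
ee_rot: [3.054, 0.733, 0.002]
contact_force: [0.6, 0.2, -0.6]
width: 56.4
grasp_force: 0.0
```

Request:
drive_tool --delta_pos '[[0,0,-0.5],[0,0,-0.5],[0,0,-0.5],[0,0,-0.5],[0,0,-0.47],[0,0,0],[0,0,0],[0,0,0]]' --turn '[[0,0,0],[0,0,0],[0,0,0],[0,0,0],[0,0,0],[0,0,0],[0,0,0],[0,0,0]]' --jaw '[0.2,0.2,0.2,0.2,0.2,0.2,-1,-1]'

```text
time: 2.8
tool_pos: [437.3, -88.9, 26.2]
ee_rot: [3.054, 0.733, 0.002]
contact_force: [0.1, -0.2, 0.1]
width: 43.5
grasp_force: 0.0
```

Request:
drive_tool --delta_pos '[[0,0,0],[0,0,0],[0,0,0],[0,0,0],[0,0,0.5],[0,0,0.5],[0,0,0.5],[0,0,0.5]]' --turn '[[0,0,0],[0,0,0],[0,0,0],[0,0,0],[0,0,0],[0,0,0],[0,0,0],[0,0,0]]' --jaw '[-1,-1,-1,-1,-1,-1,-1,-1]'

```text
time: 3.6
tool_pos: [435.5, -88.3, 85.1]
ee_rot: [-3.054, -0.733, 0.003]
contact_force: [0.1, -0.7, -2.3]
width: 36.0
grasp_force: 20.0
```

Request:
drive_tool --delta_pos '[[0,0,0.9],[0,0,0.9],[0,0.3,0.9],[0.5,0.7,0.9],[0.9,0.9,0.24],[0.9,0.9,0],[0.9,0.9,0],[0.8,0.9,0]]' --turn '[[0,0,0],[0,0,0],[0,0,0],[0,0,0],[0,0,0],[0,0,0],[0,0,0],[0,0,0]]' --jaw '[-1,-1,-1,-1,-1,-1,-1,-1]'

```text
time: 4.4
tool_pos: [556.8, 50.5, 199.5]
ee_rot: [-3.055, -0.733, 0.002]
contact_force: [0.4, -0.5, -2.7]
width: 36.4
grasp_force: 20.0
```

Request:
drive_tool --delta_pos '[[0.5,0.9,0],[0.25,0.7,0],[0,0.187,0],[0,0,0],[0,0,0],[0,0,0],[0,0,0],[0,0,0]]' --turn '[[0,0,0],[0,0,0],[0,0,0],[0,0,0],[0,0,0],[0,0,0],[0,0,0],[0,0,0]]' --jaw '[-1,-1,-1,-1,-1,-1,-1,-1]'

```text
time: 5.2
tool_pos: [578.9, 102.3, 200.7]
ee_rot: [3.055, 0.731, 0.0]
contact_force: [0.4, -0.4, -2.8]
width: 36.6
grasp_force: 20.0
```

Run:
```python
from h import *
for n in("scene","top"): cv2.imwrite(f"pics/{n}1.png",imaging.camera(n)[:,:,::-1])
r=readout.sense();print(r["tool_pos"],r["ee_rot"],r["contact_force"],r["time"])
p=r["tool_pos"]+[0,0,-25];T,S=Cam("top"),Cam("scene")
a=cv2.imread("pics/scene1.png");b=cv2.imread("pics/top1.png")
for C,im,nm in((S,a,"s"),(T,b,"t")):
    q=C.proj(p)[0];print(nm,q);globals()[nm]=crop(im,q,30,400,400)
    print(int(q[0]-30),int(q[1]-30))
cv2.imwrite("pics/m3.png",np.hstack([s,t]))
```

```text
[579.01026726 102.53484171 200.73564666] [3.05508908e+00 7.31631456e-01 4.41386269e-04] [ 0.59968512  0.15746351 -2.71682342] 5.3
s [208.58795992 176.49022583]
178 146
t [212.99324965 160.03910362]
182 130
```

View pics/m3.png

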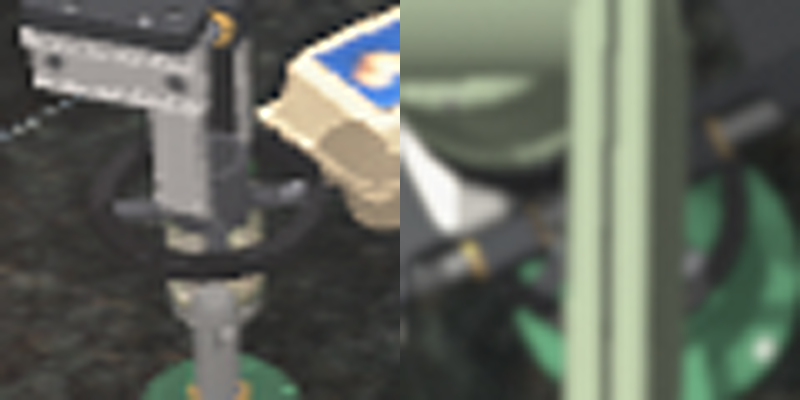

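Request:
drive_tool --delta_pos '[[0,0,-0.5],[0,0,-0.5],[0,0,-0.25],[0,0,-0.2],[0,0,-0.2],[0,0,-0.2],[0,0,-0.2],[0,0,-0.2]]' --turn '[[0,0,0],[0,0,0],[0,0,0],[0,0,0],[0,0,0],[0,0,0],[0,0,0],[0,0,0]]' --jaw '[-1,-1,-1,-1,-1,-1,-1,-1]'

```text
time: 6.1
tool_pos: [579.2, 103.1, 132.8]
ee_rot: [3.055, 0.733, 0.001]
contact_force: [0.0, 0.1, -2.4]
width: 36.3
grasp_force: 20.0
```

Request:
drive_tool --delta_pos '[[0,0,-0.15],[0,0,-0.15],[0,0,-0.15],[0,0,-0.15],[0,0,0],[0,0,0],[0,0,0],[0,0,0]]' --turn '[[0,0,0],[0,0,0],[0,0,0],[0,0,0],[0,0,0],[0,0,0],[0,0,0],[0,0,0]]' --jaw '[-1,-1,-1,-1,-1,-1,-1,-1]'

```text
time: 6.9
tool_pos: [579.3, 103.0, 115.4]
ee_rot: [3.055, 0.733, 0.001]
contact_force: [0.4, -0.3, -3.2]
width: 36.4
grasp_force: 20.0
```

Request:
drive_tool --delta_pos '[[0,0,-0.2],[0,0,-0.2],[0,0,-0.15],[0,0,-0.04],[0,0,-0.03],[0,0,-0.03],[0,0,0],[0,0,0]]' --turn '[[0,0,0],[0,0,0],[0,0,0],[0,0,0],[0,0,0],[0,0,0],[0,0,0],[0,0,0]]' --jaw '[-1,-1,-1,-1,-1,-1,-1,-1]'

```text
time: 7.7
tool_pos: [579.2, 103.0, 96.3]
ee_rot: [3.055, 0.733, 0.001]
contact_force: [-2.6, 0.2, 4.4]
width: 36.2
grasp_force: 20.0
```

Request:
drive_tool --delta_pos '[[0,0,0],[0,0,0],[0,0,0],[0,0,0.3],[0,0,0.8],[0,0,1],[0,0,1],[0,0,1]]' --turn '[[0,0,0],[0,0,0],[0,0,0],[0,0,0],[0,0,0],[0,0,0],[0,0,0],[0,0,0]]' --jaw '[0.2,0.2,0.2,0.2,0.2,0.2,0.2,0.2]'

```text
time: 8.5
tool_pos: [579.1, 103.0, 220.4]
ee_rot: [3.055, 0.733, 0.001]
contact_force: [-0.3, 0.6, -0.1]
width: 56.4
grasp_force: 0.0
```

Request:
drive_tool --delta_pos '[[-0.235,0.373,0],[-0.235,0.373,0],[-0.235,0.373,0],[-0.235,0.373,0],[-0.235,0.373,0],[-0.235,0.373,0],[-0.235,0.373,0],[-0.235,0.373,0]]' --turn '[[0,0,0.92],[0,0,0.92],[0,0,0.92],[0,0,0.92],[0,0,0.92],[0,0,0.92],[0,0,0.92],[0,0,0.92]]' --jaw '[0,0,0,0,0,0,0,0]'

```text
time: 9.3
tool_pos: [522.6, 193.0, 219.3]
ee_rot: [2.444, 1.973, 0.002]
contact_force: [-0.1, -0.3, -0.0]
width: 46.8
grasp_force: 0.0
```

Request:
drive_tool --delta_pos '[[-0.235,0.373,0],[-0.235,0.373,0],[-0.235,0.373,0],[-0.235,0.373,0],[-0.235,0.373,0],[-0.235,0.373,0],[-0.235,0.373,0],[-0.235,0.373,0]]' --turn '[[0,0,0.92],[0,0,0.92],[0,0,0.92],[0,0,0.92],[0,0,0.92],[0,0,0.92],[0,0,0.92],[0,0,0.92]]' --jaw '[0,0,0,0,0,0,0,0]'

```text
time: 10.1
tool_pos: [466.2, 282.6, 219.3]
ee_rot: [1.366, 2.828, 0.001]
contact_force: [-0.3, 0.6, -0.7]
width: 46.9
grasp_force: 0.0
```

Request:
drive_tool --delta_pos '[[-0.235,0.373,0],[-0.235,0.373,0],[-0.235,0.373,0],[-0.235,0.373,0],[0,0,-0.8],[0,0,-0.8],[0,0,-0.8],[0,0,0]]' --turn '[[0,0,0.92],[0,0,0.92],[0,0,0.92],[0,0,0.92],[0,0,0],[0,0,0],[0,0,0],[0,0,0]]' --jaw '[0,0,0,0,0,0,0,0]'

```text
time: 10.9
tool_pos: [435.5, 325.5, 143.5]
ee_rot: [-0.719, -3.053, 0.007]
contact_force: [-0.0, -0.9, -0.4]
width: 47.3
grasp_force: 0.0
```

Run:
```python
from h import *
for n in("scene","top"): cv2.imwrite(f"pics/{n}2.png",imaging.camera(n)[:,:,::-1])
r=readout.sense();m=R.from_rotvec(r["ee_rot"]).as_matrix();print(r["tool_pos"],"yang",np.arctan2(m[1,1],m[0,1]),m[2],r["q"])
T,S=Cam("top"),Cam("scene");a=cv2.imread("pics/scene2.png");b=cv2.imread("pics/top2.png")
L=[]
for im,c,r_ in((a,(211,190),26),(b,(217,166),26),(a,(184,281),32),(b,(143,212),32)):
    L.append(crop(im,c,r_,300,300))
cv2.imwrite("pics/m4.png",np.vstack([np.hstack(L[:2]),np.hstack(L[2:])]))
```

```text
[438.13018377 326.88015545 147.03819695] yang 1.1080568572475122 [-2.24335759e-05  3.49893771e-05 -9.99999999e-01] [ 4.82632836e-01  2.17750589e-01  1.68568911e+00  2.43023597e-06
  1.23811145e+00 -6.25424814e-01]
```

View pics/m4.png

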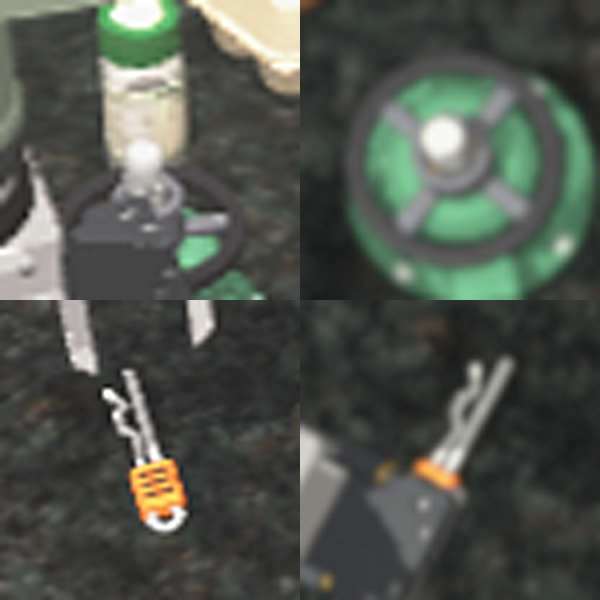

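Run:
```python
from h import *
T,S=Cam("top"),Cam("scene")
for z in range(124,149,3):
    P=[579,103,z];print(z,T.proj(P)[0].round(2),S.proj(P)[0].round(2))
# shaft top silhouettes (m4 left panels)
f=300/52
print("before: scene",(191+190.5/10-.5,176+142/10-.5),"top",(205+(578-400)/16.67-.5,153+180/16.67-.5))
print("now scene",(185+145/f-.5,164+150/f-.5),"top",(191+143/f-.5,140+137/f-.5))
g=300/64
print("leg line top", [T.at((111+(x-300)/g-.5,180+(y-300)/g-.5),7) for x,y in((507,362),(450,462))])
print("leg line scn", [S.at((152+x/g-.5,249+(y-300)/g-.5),7) for x,y in((128,374),(154,458))])
```

```text
124 [215.29 163.94] [209.42 190.71]
127 [215.15 163.73] [209.36 189.91]
130 [215.01 163.51] [209.31 189.11]
133 [214.87 163.3 ] [209.26 188.3 ]
136 [214.73 163.08] [209.2 187.5]
139 [214.59 162.86] [209.15 186.69]
142 [214.45 162.63] [209.09 185.88]
145 [214.31 162.41] [209.04 185.06]
148 [214.17 162.19] [208.98 184.25]
before: scene (209.55, 189.7) top (215.17786442711457, 163.2978404319136)
now scene (209.63333333333333, 189.5) top (215.28666666666666, 163.24666666666667)
leg line top [array([517.32726458, 283.8779028 ,   7.        ]), array([457.64906426, 315.30384469,   7.        ])]
leg line scn [array([515.08097671, 284.46797371,   7.        ]), array([457.3609796 , 313.41982415,   7.        ])]
```

Request:
drive_tool --delta_pos '[[0,0,-0.8],[0,0,-0.8],[0,0,-0.8],[0,0,-0.8],[0,0,-0.7],[0,0,-0.3],[0,0,-0.16],[0,0,0]]' --turn '[[0,0,0],[0,0,0],[0,0,0],[0,0,0],[0,0,0],[0,0,0],[0,0,0],[0,0,0]]' --jaw '[0,0,0,0,0,0,0,0]' --newtons 35

```text
time: 11.8
tool_pos: [438.9, 327.2, 16.6]
ee_rot: [0.72, 3.057, 0.002]
contact_force: [0.7, -0.2, -0.5]
width: 46.9
grasp_force: 0.0
```

Request:
drive_tool --delta_pos '[[0,0,0],[0,0,0],[0,0,0],[0,0,0],[0,0,0],[0,0,0],[0,0,0],[0,0,0]]' --turn '[[0,0,0],[0,0,0],[0,0,0],[0,0,0],[0,0,0],[0,0,0],[0,0,0],[0,0,0]]' --jaw '[-1,-1,-1,-1,-1,-1,-1,-1]'

```text
time: 12.6
tool_pos: [438.5, 327.1, 16.5]
ee_rot: [0.72, 3.057, 0.001]
contact_force: [-0.9, -0.8, 5.4]
width: 23.4
grasp_force: 35.0
```

Request:
drive_tool --delta_pos '[[0,0,0.3],[0,0,0.8],[0,0,0.8],[0,0,0.8],[0,-0.4,0.8],[0,-0.8,0.5],[0,-0.8,0.4],[0,-0.8,0]]' --turn '[[0,0,0],[0,0,0],[0,0,0],[0,0,0],[0,0,0.4],[0,0,0.8],[0,0,0.8],[0,0,0.8]]' --jaw '[-1,-1,-1,-1,-1,-1,-1,-1]'

```text
time: 13.4
tool_pos: [438.8, 242.5, 149.6]
ee_rot: [0.192, 3.133, 0.002]
contact_force: [-0.3, -0.6, -1.7]
width: 23.7
grasp_force: 35.0
```

Request:
drive_tool --delta_pos '[[0.08,-0.8,0],[0.08,-0.8,0],[0.08,-0.8,0],[0.08,-0.8,0],[0.08,-0.8,0],[0.083,-0.8,0],[0,-0.543,0],[0,0,0]]' --turn '[[0,0,0.8],[0,0,0.8],[0,0,0.8],[0,0,0.24],[0,0,0],[0,0,0],[0,0,0],[0,0,0]]' --jaw '[-1,-1,-1,-1,-1,-1,-1,-1]'

```text
time: 14.2
tool_pos: [452.0, 81.0, 147.5]
ee_rot: [0.293, -3.127, 0.001]
contact_force: [-0.1, 1.0, -1.1]
width: 23.5
grasp_force: 35.0
```

Run:
```python
from h import *
for n in("scene","top"): cv2.imwrite(f"pics/{n}3.png",imaging.camera(n)[:,:,::-1])
r=readout.sense();m=R.from_rotvec(r["ee_rot"]).as_matrix();print(r["tool_pos"],"yang",np.arctan2(m[1,1],m[0,1]),r["contact_force"],r["width"],r["time"])
T,S=Cam("top"),Cam("scene");a=cv2.imread("pics/scene3.png");b=cv2.imread("pics/top3.png")
p=r["tool_pos"];u=m[:,1];x=np.array([u[1],-u[0],0]);tip=p+x*89.5-u*4-[0,0,9.5]
print("pred tip",tip,S.proj(tip),T.proj(tip))
L=[crop(im,c,32,400,400) for im,c in((a,(210,200)),(b,(217,174)))]
cv2.imwrite("pics/m5.png",np.hstack(L))
```

```text
[452.05064928  82.63118738 147.5348971 ] yang 1.759751099984422 [ 0.13238055 -1.25945737 -1.50586239] 23.521265500798997 14.3
pred tip [540.70895495  95.51337731 138.03206695] [[220.30750517 191.60145922]] [[217.34524153 178.34187907]]
```

View pics/m5.png

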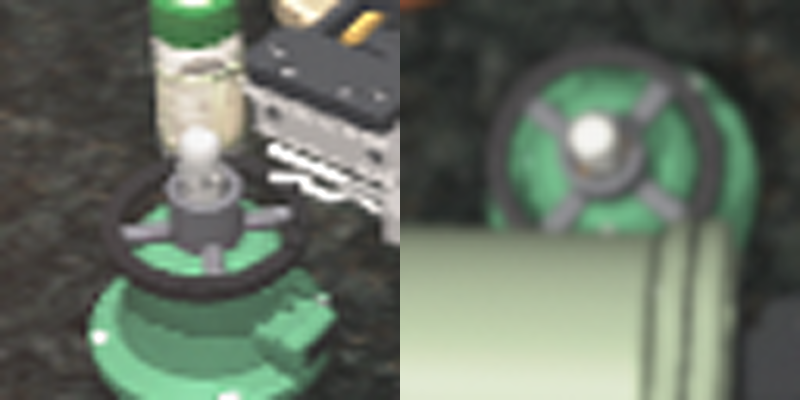

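Request:
drive_tool --delta_pos '[[0,0,-0.4],[0,0,-0.433],[0.164,0.031,0],[0.164,0.031,0],[0.164,0.031,0],[0.164,0.031,0],[0.1,0.019,0],[0,0,0]]' --turn '[[0,0,0],[0,0,0],[0,0,0],[0,0,0],[0,0,0],[0,0,0],[0,0,0],[0,0,0]]' --jaw '[-1,-1,-1,-1,-1,-1,-1,-1]'

```text
time: 15.1
tool_pos: [476.0, 86.8, 123.1]
ee_rot: [-0.298, 3.127, -0.0]
contact_force: [0.4, 0.7, -1.1]
width: 23.7
grasp_force: 35.0
```

Request:
drive_tool --delta_pos '[[0.0327,0.0063,0],[0.0327,0.0063,0],[0.0327,0.0063,0],[0.0327,0.0063,0],[0.0327,0.0063,0],[0.0327,0.0063,0],[0,0,0],[0,0,0]]' --turn '[[0,0,0],[0,0,0],[0,0,0],[0,0,0],[0,0,0],[0,0,0],[0,0,0],[0,0,0]]' --jaw '[-1,-1,-1,-1,-1,-1,-1,-1]'

```text
time: 15.9
tool_pos: [481.0, 87.9, 122.7]
ee_rot: [0.298, -3.127, 0.0]
contact_force: [0.1, -0.4, -1.2]
width: 23.5
grasp_force: 35.0
```

Request:
drive_tool --delta_pos '[[0.0327,0.0063,0],[0.0327,0.0063,0],[0.0327,0.0063,0],[0,0,0],[0,0,0],[0,0,0],[0,0,0],[0,0,0]]' --turn '[[0,0,0],[0,0,0],[0,0,0],[0,0,0],[0,0,0],[0,0,0],[0,0,0],[0,0,0]]' --jaw '[-1,-1,-1,-1,-1,-1,-1,-1]'

```text
time: 16.7
tool_pos: [484.0, 88.5, 122.7]
ee_rot: [0.298, -3.127, -0.0]
contact_force: [-0.4, 0.4, -1.4]
width: 23.5
grasp_force: 35.0
```

Request:
drive_tool --delta_pos '[[0.0327,0.0063,0],[0.0327,0.0063,0],[0,0,0],[0,0,0],[0,0,0],[0,0,0],[0,0,0],[0,0,0]]' --turn '[[0,0,0],[0,0,0],[0,0,0],[0,0,0],[0,0,0],[0,0,0],[0,0,0],[0,0,0]]' --jaw '[-1,-1,-1,-1,-1,-1,-1,-1]'

```text
time: 17.5
tool_pos: [485.9, 88.9, 122.8]
ee_rot: [0.298, -3.127, 0.0]
contact_force: [-0.2, 1.0, -1.6]
width: 23.3
grasp_force: 35.0
```

Request:
drive_tool --delta_pos '[[0.0327,0.0063,0],[0.0327,0.0063,0],[0.0327,0.0063,0],[0.0327,0.0063,0],[0,0,0],[0,0,0],[0,0,0],[0,0,0]]' --turn '[[0,0,0],[0,0,0],[0,0,0],[0,0,0],[0,0,0],[0,0,0],[0,0,0],[0,0,0]]' --jaw '[-1,-1,-1,-1,-1,-1,-1,-1]'

```text
time: 18.3
tool_pos: [489.8, 89.6, 122.7]
ee_rot: [0.298, -3.127, 0.0]
contact_force: [0.4, 0.8, -2.3]
width: 23.6
grasp_force: 35.0
```

Request:
drive_tool --delta_pos '[[0.0327,0.0063,0],[0.0327,0.0063,0],[0.0327,0.0063,0],[0.0327,0.0063,0],[0,0,0],[0,0,0],[0,0,0],[0,0,0]]' --turn '[[0,0,0],[0,0,0],[0,0,0],[0,0,0],[0,0,0],[0,0,0],[0,0,0],[0,0,0]]' --jaw '[-1,-1,-1,-1,-1,-1,-1,-1]'

```text
time: 19.1
tool_pos: [493.8, 90.4, 122.7]
ee_rot: [0.298, -3.127, -0.0]
contact_force: [-0.1, 0.7, -1.4]
width: 23.6
grasp_force: 35.0
```

Request:
drive_tool --delta_pos '[[0.0327,0.0063,0],[0.0327,0.0063,0],[0.0327,0.0063,0],[0.0327,0.0063,0],[0.0327,0.0063,0],[0.0327,0.0063,0],[0.0327,0.0063,0],[0,0,0]]' --turn '[[0,0,0],[0,0,0],[0,0,0],[0,0,0],[0,0,0],[0,0,0],[0,0,0],[0,0,0]]' --jaw '[-1,-1,-1,-1,-1,-1,-1,-1]'

```text
time: 19.9
tool_pos: [500.8, 91.7, 122.8]
ee_rot: [-0.298, 3.127, -0.0]
contact_force: [-0.6, 0.8, -1.3]
width: 23.4
grasp_force: 35.0
```

Request:
drive_tool --delta_pos '[[0.0327,0.0063,0],[0.0327,0.0063,0],[0.0327,0.0063,0],[0.0327,0.0063,0],[0,0,0],[0,0,0],[0,0,0],[0,0,0]]' --turn '[[0,0,0],[0,0,0],[0,0,0],[0,0,0],[0,0,0],[0,0,0],[0,0,0],[0,0,0]]' --jaw '[-1,-1,-1,-1,-1,-1,-1,-1]'

```text
time: 20.7
tool_pos: [504.5, 92.5, 122.7]
ee_rot: [0.298, -3.127, -0.0]
contact_force: [-0.8, 0.3, -1.7]
width: 23.3
grasp_force: 35.0
```

Request:
drive_tool --delta_pos '[[0.0327,0.0063,0],[0.0327,0.0063,0],[0.0327,0.0063,0],[0,0,0],[0,0,0],[0,0,0],[0,0,0],[0,0,0]]' --turn '[[0,0,0],[0,0,0],[0,0,0],[0,0,0],[0,0,0],[0,0,0],[0,0,0],[0,0,0]]' --jaw '[-1,-1,-1,-1,-1,-1,-1,-1]'

```text
time: 21.5
tool_pos: [507.3, 93.1, 122.6]
ee_rot: [0.298, -3.127, -0.0]
contact_force: [-2.1, 1.9, -2.1]
width: 23.9
grasp_force: 35.0
```

Request:
drive_tool --delta_pos '[[0.0327,0.0063,0],[0.0327,0.0063,0],[0,0,0],[0,0,0],[0,0,0],[0,0,0],[0,0,0],[0,0,0]]' --turn '[[0,0,0],[0,0,0],[0,0,0],[0,0,0],[0,0,0],[0,0,0],[0,0,0],[0,0,0]]' --jaw '[-1,-1,-1,-1,-1,-1,-1,-1]'

```text
time: 22.3
tool_pos: [509.7, 93.5, 122.9]
ee_rot: [-0.298, 3.127, 0.0]
contact_force: [-0.3, 2.3, -1.6]
width: 23.4
grasp_force: 35.0
```

Request:
drive_tool --delta_pos '[[0.0327,0.0063,0],[0.0327,0.0063,0],[0.0327,0.0063,0],[0.0327,0.0063,0],[0,0,0],[0,0,0],[0,0,0],[0,0,0]]' --turn '[[0,0,0],[0,0,0],[0,0,0],[0,0,0],[0,0,0],[0,0,0],[0,0,0],[0,0,0]]' --jaw '[-1,-1,-1,-1,-1,-1,-1,-1]'

```text
time: 23.1
tool_pos: [513.8, 94.2, 123.0]
ee_rot: [-0.298, 3.126, 0.0]
contact_force: [-0.5, 3.9, -1.7]
width: 23.9
grasp_force: 35.0
```

Request:
drive_tool --delta_pos '[[0.0327,0.0063,0],[0.0327,0.0063,0],[0.0327,0.0063,0],[0.0327,0.0063,0],[0,0,0],[0,0,0],[0,0,0],[0,0,0]]' --turn '[[0,0,0],[0,0,0],[0,0,0],[0,0,0],[0,0,0],[0,0,0],[0,0,0],[0,0,0]]' --jaw '[-1,-1,-1,-1,-1,-1,-1,-1]'

```text
time: 23.9
tool_pos: [518.0, 94.9, 123.1]
ee_rot: [-0.298, 3.126, -0.0]
contact_force: [0.4, 4.1, -1.9]
width: 23.7
grasp_force: 35.0
```

Request:
drive_tool --delta_pos '[[0.0327,0.0063,0],[0.0327,0.0063,0],[0.0327,0.0063,0],[0.0327,0.0063,0],[0,0,0],[0,0,0],[0,0,0],[0,0,0]]' --turn '[[0,0,0],[0,0,0],[0,0,0],[0,0,0],[0,0,0],[0,0,0],[0,0,0],[0,0,0]]' --jaw '[-1,-1,-1,-1,-1,-1,-1,-1]'

```text
time: 24.7
tool_pos: [521.7, 95.6, 122.9]
ee_rot: [-0.298, 3.126, -0.0]
contact_force: [1.7, 2.7, -2.4]
width: 23.8
grasp_force: 35.0
```

Request:
drive_tool --delta_pos '[[0.0327,0.0063,0],[0.0327,0.0063,0],[0.0327,0.0063,0],[0,0,0],[0,0,0],[0,0,0],[0,0,0],[0,0,0]]' --turn '[[0,0,0],[0,0,0],[0,0,0],[0,0,0],[0,0,0],[0,0,0],[0,0,0],[0,0,0]]' --jaw '[-1,-1,-1,-1,-1,-1,-1,-1]'

```text
time: 25.5
tool_pos: [524.0, 96.1, 122.7]
ee_rot: [0.298, -3.127, 0.0]
contact_force: [0.8, 0.2, -1.0]
width: 23.4
grasp_force: 35.0
```

Request:
drive_tool --delta_pos '[[0.0327,0.0063,0],[0.0327,0.0063,0],[0,0,0],[0,0,0],[0,0,0],[0,0,0],[0,0,0],[0,0,0]]' --turn '[[0,0,0],[0,0,0],[0,0,0],[0,0,0],[0,0,0],[0,0,0],[0,0,0],[0,0,0]]' --jaw '[-1,-1,-1,-1,-1,-1,-1,-1]'

```text
time: 26.3
tool_pos: [526.0, 96.7, 122.7]
ee_rot: [0.298, -3.127, -0.0]
contact_force: [-0.2, 0.7, -1.0]
width: 23.2
grasp_force: 35.0
```

Request:
drive_tool --delta_pos '[[0.0327,0.0063,0],[0,0,0],[0,0,0],[0,0,0],[0,0,0],[0,0,0],[0,0,0],[0,0,0]]' --turn '[[0,0,0],[0,0,0],[0,0,0],[0,0,0],[0,0,0],[0,0,0],[0,0,0],[0,0,0]]' --jaw '[-1,-1,-1,-1,-1,-1,-1,-1]'

```text
time: 27.1
tool_pos: [526.7, 96.9, 122.5]
ee_rot: [0.298, -3.126, -0.0]
contact_force: [-3.5, 1.1, -2.0]
width: 23.4
grasp_force: 35.0
```

Request:
drive_tool --delta_pos '[[0,0,0],[0,0,0],[0,0,0],[0,0,0],[0,0,0.2],[0,0,0.6],[-0.5,0,0.9],[-0.9,0,0.9]]' --turn '[[0,0,0],[0,0,0],[0,0,0],[0,0,0],[0,0,0],[0,0,0],[0,0,0],[0,0,0]]' --jaw '[0,0,0,0,0,0,0,0]'

```text
time: 27.9
tool_pos: [485.9, 96.6, 202.0]
ee_rot: [-0.297, 3.126, -0.0]
contact_force: [-0.4, -0.6, 0.8]
width: 47.1
grasp_force: 0.0
```

Request:
drive_tool --delta_pos '[[-0.9,-0.9,0.3],[-0.5,-0.9,0.3],[0,-0.9,0],[0,-0.9,0],[0,-0.9,0],[0,-0.9,0],[0,-0.9,0],[0,-0.5,0]]' --turn '[[0,0,0],[0,0,0],[0,0,0],[0,0,0],[0,0,0],[0,0,0],[0,0,0],[0,0,0]]' --jaw '[0,0,0,0,0,0,0,0]'

```text
time: 28.7
tool_pos: [443.4, -109.2, 219.5]
ee_rot: [-0.295, 3.126, -0.002]
contact_force: [-0.7, 1.2, -0.5]
width: 47.4
grasp_force: 0.0
```

Run:
```python
from h import *
for n in("scene","top"): cv2.imwrite(f"pics/{n}4.png",imaging.camera(n)[:,:,::-1])
a=cv2.imread("pics/scene4.png");b=cv2.imread("pics/top4.png");print(readout.sense()["time"])
cv2.imwrite("pics/m6.png",np.hstack([crop(im,c,26,400,400) for im,c in((a,(213,195)),(b,(217,172)))]))
S,T=Cam("scene"),Cam("top");u=np.array([.982,.189,0])
for d in(-82,-53,0,37):
    P=np.array([579,103,113])+d*u
    for C,c,o in((S,(213,195),0),(T,(217,172),400)):
        print(d,((C.proj(P)[0]-np.array(c)+26+.5)*400/52+[o,0]).round())
```

```text
28.8
-82 [358. 270.]
-82 [637. 392.]
-53 [293. 242.]
-53 [622. 305.]
0 [178. 193.]
0 [595. 148.]
37 [100. 160.]
37 [576.  39.]
```

View pics/m6.png

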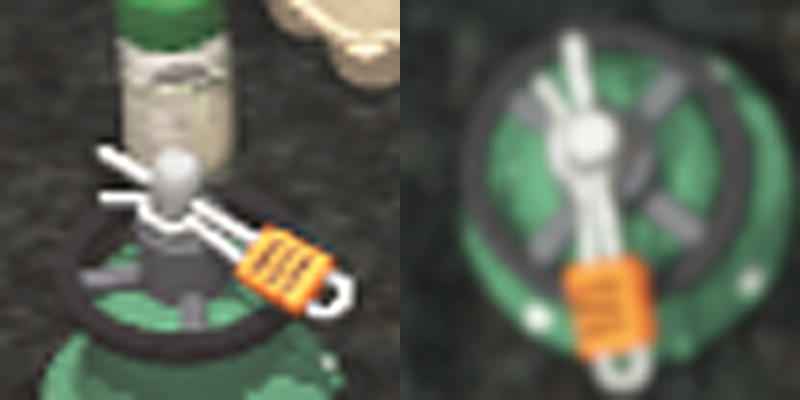

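The final picture shows the leg through the shaft, with its tip at (100,155), and the sprung leg snapped behind it. The wheel is flat, the clip droops slightly within limits, and the gripper is clear.

```bash
python3 -c "
from cell import arm
print(arm.hand_in())"
```

```text
the job is handed in; nothing more can be done
None
```

The wheel is seated on the mill, the R-clip is pushed home through the shaft hole with its sprung leg snapped over, and the job is handed in at about 29 s; no verdict was returned.

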